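# Shut and lock the cover of the water filter

### The arm

A 6-joint arm with a two-finger parallel gripper is mounted at the origin on a cart in front of the work surface, level with it; the furniture and walls round the work are solid. World frame = base frame: x ahead of the robot, y to its left, z up, the work surface at z = 0. Lengths are in mm, angles in rad, forces in N, time in s.
With the tool pointing down it reaches from about 275 to 1000 mm from the base axis. Payload 8.4 kg.
Tool frame: the origin (TCP) lies on the centre line of the jaws, within the pads' length; the fingertips stand r.tip_reach ahead of it and the grasp point (between the pads) lies 11 mm behind it (r.tip_reach is the distance from the TCP to the fingertips, in mm); z points along the fingers, y is the line along which they close (so a half turn about z gives the same grasp; the last joint's range is limited). The gripper opens to 85 mm and grips with 20 to 120 N. Pads are 22 mm wide; open, the fingers measure 114 mm over their backs; the gripper's body (76 mm by 85 mm) begins 54 mm behind the grasp point. The pads swing forward as they close: fully open they stand 13 mm farther back than shut.
Start: joints at [-1.33, 0.353, 1.633, -0, 1.155, -0.002], TCP at [150.262, -606.671, 239.281] pointing down, gripper open.
Joint ranges: [-2.63, 2.63], [-0.92, 2.1], [0.06, 2.66], [-1.3, 4.44], [0, 2.69], [-3.02, 3.02]. Speed limits (rad/s): [2.22, 2.22, 2.79, 3.14, 3.14, 3.14].

### API

Orientations are given as [roll, pitch, yaw] about the fixed x, y, z axes, in that order (R = Rz(yaw) Ry(pitch) Rx(roll)).
In Python, from rig import r gives the robot as it stands.
- The arm moves only by the tool carry_out, never from a script. Its argument "targets" is a list of rows, each an object with "dp": the shift along the tool's x, y, z in mm, a list of three; "yaw": the turn about the tool's z in degrees. A call has 1 to 12 rows; each row is the pose to reach, as a shift and turn from the pose commanded when the call began, along the tool's axes at that moment; what a row does not reach only later rows make up. A row lasts 1/8 s, in which the tool goes at most 62.5 mm and 10.7 degrees, less where a joint would pass 70% of its speed; a pose out of reach is approached as far as the arm can. A call with a gripper value outside its range is refused whole. "fingers" is the opening, from -1 (shut) to 1 (fully open), so that 0 is half open, set as the call begins (left out, the last holds). The fingers move at their own pace and stop on an object; "grip_force" is the grip in N (left out, the last holds). Time passes only in rows, so rows that repeat a pose let the fingers close. It gives the time, the measured TCP pose, the force, the opening and the grip force at its end, in the units of the state.
- r.sense(): the state, without advancing time (a new reading comes with each control period).
- r.grab_frame(name): name is "scene" or "top"; returns the picture (420x560x3 uint8, red, green, blue); there is no depth.
- r.get_calibration(name): a dict with "fx", "fy", "cx", "cy" (pixels), "rvec" (rotation vector, rad) and "tvec" (3), from world to camera coordinates, as OpenCV has them. Camera axes: x right, y down, z forward; pixel columns grow to the right and rows downward; lengths in mm; the calibration is good to about 2 mm. A picture is of the moment at which its call begins. get_calibration takes no time and is no camera call.
- r.sign_off(): hands the job in; it is judged then, once.
The state is a dict: "clock": time; "qpos": joint angles; "qvel": joint speeds; "joint_efforts": joint torques, N m; "eef_pos": TCP position; "tcp_rot": TCP orientation; "contact_force": force on the tool from outside, world axes, zero at the start; "wrist_torque": the same for the moment, N m; "opening": opening from 0.0 (shut) to 1.0 (fully open); "grasp_force": force on a finger pad.
Only numpy, scipy, OpenCV 4.12 (cv2) and the standard library are available. Lean on these libraries where they do the work, as an engineer would, in place of code of your own. Each camera call takes 0.05 s, during which the arm holds its last target. There are 200 camera calls.

### The job

The cartridge has been changed, so close up the water filter on the worktop: swing its cover shut, then push the sprung stud in the cover down until you feel it stop on its pad and turn it a quarter turn clockwise so that it locks, then let go. Do not force the stud (never drive it against its stop with more than about 25 N), and leave the things standing round the filter where they are.

Things in the scene. Friction and masses are not known exactly. Their poses are not given: they have to be found in the camera images.
- unit: The water filter unit: white plastic box, 190 mm deep (x) by 170 mm wide (y), top rim 85 mm above the worktop, fixed to the worktop. Origin: centre of its underside; its x axis points from its front (robot side) to its hinge side, y to the left as seen from the front, z up. A grey round cartridge lies inside.
- cover (a joint): Angle of the white cover (rad): 0 = shut, grows as its front edge lifts; starts ajar and stays where it is left because its hinge is stiff (a few newtons at the front edge move it). Plate 186 mm from hinge to front edge, 168 mm wide, 8 mm thick; shut, its top face is 93 mm above the worktop.
- cover_hinge (a point): Point on the hinge axis, half-way along it, at the far side of the unit, 89 mm above the worktop. Turns with the cover: y along the hinge axis, -x towards the cover's front edge, z square to the outer face, which lies 4 mm along +z from here.
- thumb_rest (a point): Point on the outer face of the cover on the left-hand patch of ribs, 145 mm from the hinge axis and 58 mm to the left of the stud: a clear spot to push the cover shut. Axes as cover_hinge.
- stud_bar (a point): Centre of the steel grip bar on top of the stud, on the stud's axis, which stands square to the cover, 155.5 mm from the hinge axis, half-way across. Bar 10 mm thick (its own x), 36 mm long (its own y), 23 mm high (z). It stands on a 32 mm round flange, whose top is 11.5 mm below this point and whose underside is 22 mm above the cover when not pressed. Turns and sinks with the stud.
- stud_push: The sprung stud; origin on its axis, at the cover's outer face when not pressed; z along the axis. Cover shut, pushing it in meets a spring: 4 N at first, 0.4 N more per mm. After 5 to 17 mm (differs each time, not visible) it meets a firm rubber pad, 12 N per mm more. It can turn from 1.5 mm before the pad; held on the pad with 12 to 20 N in all it turns easily. 2 mm into the pad does damage.
- stud (a joint): Turn of the stud (rad): 0 = unlocked, bar parallel to the cover's front edge; grows clockwise seen from above; locked from 1.47 up to its stop at 1.64, bar square to the front edge. With the cover shut a keyway holds it at 0 until it is pushed in far enough. Turned to the locked place and let go, it springs up about 4 mm into a notch and stays there.
- tumbler: Bystander: clear drinking glass, 81 mm wide, 93 mm high, standing. Origin: centre of its underside.
- mill: Bystander: wooden pepper mill, 58 mm wide, 170 mm high, standing. Origin: centre of its underside.
- cup: Bystander: small green and white espresso cup with a handle, 48 mm high. Origin: centre of its underside.
- shaker: Bystander: salt shaker of clear glass with grey cap, 43 mm wide, 91 mm high. Origin: centre of its underside.

How it is judged (in metres and radians):
On the way, in this order (a step that is already met when the one before it is completed fails the run):
1. the cover is swung shut with the stud still unlocked (value of joint cover below 0.03 rad and value of joint stud below 0.3 rad), for 0.2 s.
2. the stud is turned to its locked place with the cover shut (value of joint cover below 0.03 rad and value of joint stud above 1.42 rad), for 0.2 s.
At the end, for the whole second after the job is handed in: The cover is shut (within 0.03 rad, 5 mm at its front edge) and the stud stands turned to its locked place (more than 1.42 rad clockwise of its start), at rest and let go (all of step 2 and velocity of joint stud below 0.05 rad/s); the robot touches nothing.
It fails at once if the stud is driven against its stop or keyway with more than 25 N (contact force between stud_push and unit above 25 N).
It fails at once if a bystander is moved by more than 30 mm (distance of any of tumbler, mill, cup, shaker from where it was at the start of the episode above 0.03 m).
It also fails if it takes over 54 s, if anything falls off the work surface, if the arm or the gripper's body presses on something with over 40 N, if the wrist force passes 120 N, or if a joint passes its speed limit or range.

## Working session

There is one attempt and no reset: what is moved stays moved. The work goes in short steps, Python scripts to look and compute and a tool call to move; the robot and the scene stay as the last step left them, time stands still between calls to the robot, and variables do not carry over. Pictures are saved under pics/ and viewed, at most 10 in all, crops included, and the job is handed in when it is done.

Besides the shell and the picture viewer there is one more tool, called after ">>>" as name([rows], argument=value, ...), one row to a line, values as JSON. carry_out: Moves the arm, as the interface text tells. Its arguments: {"type":"object","properties":{"targets":{"type":"array","items":{"type":"object","properties":{"dp":{"type":"array","items":{"type":"number"}},"yaw":{"type":"number"}}}},"fingers":{"type":"number"},"grip_force":{"type":"number"}},"required":["targets"]}

```bash
mkdir -p pics; python3 - <<'E'
from rig import r
import cv2
for n in("scene","top"):
    cv2.imwrite(f"pics/{n}0.png",r.grab_frame(n)[:,:,::-1]); print(n,r.get_calibration(n))
print(r.tip_reach,r.sense())
E
```

```text
scene {'fx': 540.7140094500679, 'fy': 540.7140094500679, 'cx': 276.5565668700572, 'cy': 208.41579125848662, 'rvec': array([ 1.12730459, -2.25623207,  1.06213878]), 'tvec': array([349.1522517 , 386.94454477, 969.97236578])}
top {'fx': 378.92960362720333, 'fy': 378.92960362720333, 'cx': 276.3964089816887, 'cy': 214.4253402168361, 'rvec': array([ 2.19137841, -2.17150903,  0.07902597]), 'tvec': array([ -35.52447353,  590.61081742, 1168.68468994])}
8.0 {'clock': 0.1, 'qpos': array([-1.33040994e+00,  3.53600587e-01,  1.63407744e+00,  1.09574475e-05,
        1.15520206e+00, -2.35700712e-03]), 'qvel': array([ 0.00022426, -0.0038125 , -0.00173183, -0.00069718,  0.00100362,
        0.00035643]), 'joint_efforts': array([-3.71647311e-04, -6.06354189e+01, -3.42820323e+01, -2.45481817e-05,
        3.91191454e-03, -1.58224572e-05]), 'eef_pos': array([ 150.15608299, -606.25170908,  238.61563421]), 'tcp_rot': array([-3.14030525e+00, -1.30534633e-05,  2.42738958e-01]), 'contact_force': array([ 0.61028252, -1.09924931,  0.83062283]), 'wrist_torque': array([-0.0043657 , -0.00127701,  0.06471313]), 'grasp_force': 0.0, 'opening': 1.0014522726126251}
```

View pics/scene0.png

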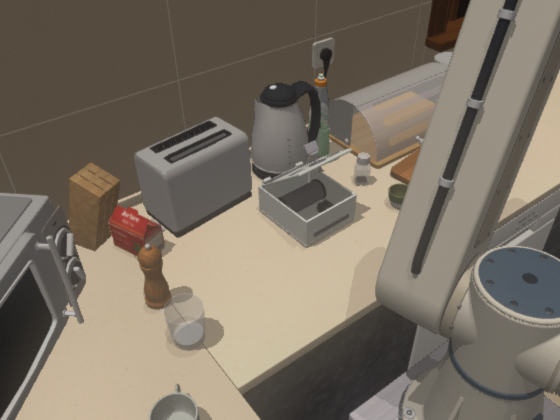

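View pics/top0.png

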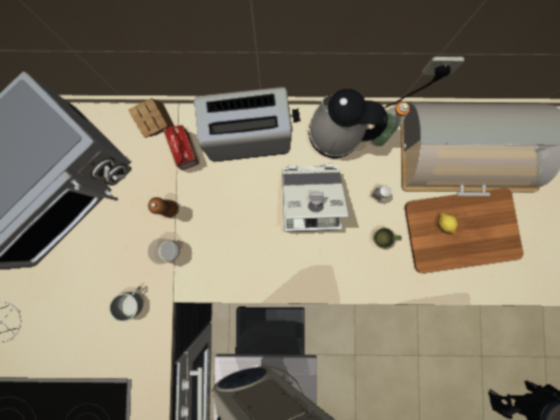

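The unit is at about (313,200) in top and (305,200) in scene, with its cover ajar and the stud at about (316,198) in top and (312,148) in scene. I'll zoom in on both.

```bash
python3 - <<'E'
import cv2
a=cv2.imread("pics/top0.png")[150:245,260:420]; b=cv2.imread("pics/scene0.png")[125:245,240:430]
cv2.imwrite("pics/t1.png",cv2.resize(a,None,fx=5,fy=5,interpolation=2)); cv2.imwrite("pics/s1.png",cv2.resize(b,None,fx=4,fy=4,interpolation=2))
E
```

```text
(no output)
```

View pics/t1.png

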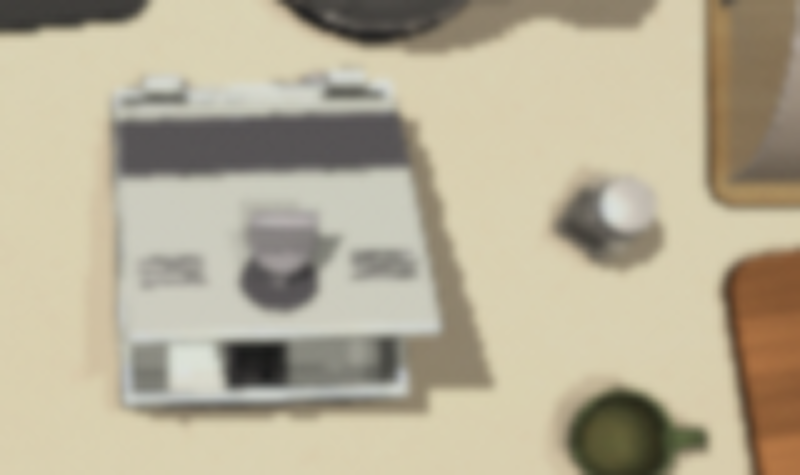

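View pics/s1.png

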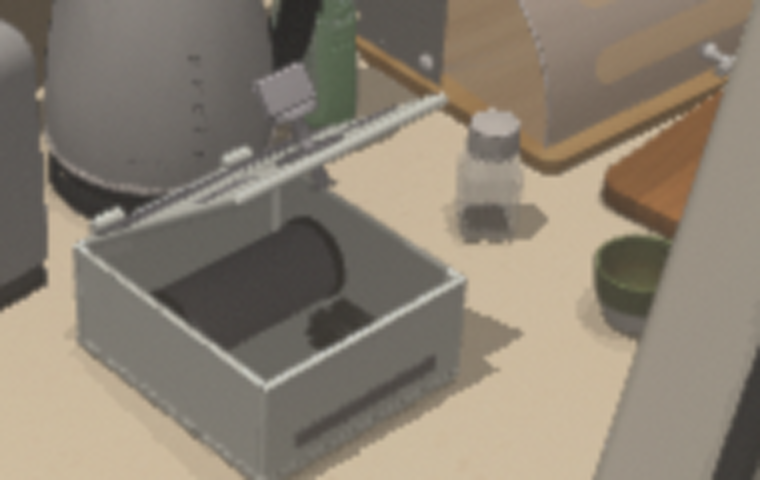

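The top crop shows the front rim corners at full-image pixels (284.6,231) and (341.4,228.6). The cover's front corners are at (284,217) and (348,215.6), and the bar at (316.5,196). The scene crop shows rim corners FL (306.2,221.2), FR (356.2,193.7) and RL (259.5,185), and a cover front corner at (351,149.7).

```bash
cat >h.py <<'E'
import numpy as np,cv2
from rig import r
def cal(n):
    c=r.get_calibration(n);R=cv2.Rodrigues(c['rvec'])[0];t=np.array(c['tvec']).ravel()
    return np.array([[c['fx'],0,c['cx']],[0,c['fy'],c['cy']],[0,0,1]]),R,t
def plane(n,uv,z):
    K,R,t=cal(n);C=-R.T@t;d=R.T@np.linalg.inv(K)@np.array([*uv,1.]);return C+d*(z-C[2])/d[2]
def tri(a,b):
    P=[]
    for n in("scene","top"):
        K,R,t=cal(n);P.append(K@np.c_[R,t])
    X=cv2.triangulatePoints(P[0],P[1],np.array(a,float),np.array(b,float)).ravel();return X[:3]/X[3]
def proj(n,p):
    K,R,t=cal(n);q=K@(R@np.array(p,float)+t);return q[:2]/q[2]
E
python3 - <<'E'
from h import *
np.set_printoptions(precision=1,suppress=True)
for n in("scene","top"): K,R,t=cal(n);print(n,"cam",-R.T@t)
for n,u in[("scene",(306.2,221.2)),("scene",(356.2,193.7)),("scene",(259.5,185)),("top",(284.6,231)),("top",(341.4,228.6))]: print(n,plane(n,u,85))
print("FL",tri((306.2,221.2),(284.6,231)),"FR",tri((356.2,193.7),(341.4,228.6)))
print("coverFR",tri((351,149.7),(348,215.6)),"bar top",tri((311.5,147.5),(316.5,193)))
for n,u,z in[("shaker",(386,191),91),("cup",(384,238),48),("mill",(156,206),170),("tumbler",(169,251),93)]: print(n,plane("top",u,z))
E
```

```text
scene cam [-212.4  570.1  917.8]
top cam [ 501.1  -34.2 1209.8]
scene [540.7 -54.2  85. ]
scene [ 547.1 -220.8   85. ]
scene [726.7 -49.2  85. ]
top [537.1 -55.1  85. ]
top [ 545.7 -223.6   85. ]
FL [538.3 -53.5  86.9] FR [ 547.1 -222.2   84.4]
coverFR [ 576.9 -220.7  201. ] bar top [ 632.3 -139.3  211.6]
shaker [ 658.5 -355.5   91. ]
cup [ 519.6 -359.9   48. ]
mill [600.1 301.7 170. ]
tumbler [475. 284.  93.]
```

>>> carry_out([
  {"dp":[46,-34,-20],"yaw":-6},
  {"dp":[92,-68,-40],"yaw":-13},
  {"dp":[138,-102,-60],"yaw":-19},
  {"dp":[184,-136,-60],"yaw":-26},
  {"dp":[230,-169,-60],"yaw":-32},
  {"dp":[276,-203,-60],"yaw":-39},
  {"dp":[322,-237,-60],"yaw":-45},
  {"dp":[368,-271,-60],"yaw":-52},
  {"dp":[414,-305,-60],"yaw":-58},
  {"dp":[460,-339,-60],"yaw":-65},
  {"dp":[506,-373,-60],"yaw":-72},
  {"dp":[552,-406,-60],"yaw":-78},
], fingers=-1)

```text
clock: 1.6
eef_pos: [589.3, -78.1, 299.0]
tcp_rot: [-3.141, 0.0, 1.608]
contact_force: [1.0, -1.4, -0.5]
opening: -0.002
grasp_force: 0.0
```

>>> carry_out([
  {"dp":[0,0,40]},
  {"dp":[0,0,80]},
  {"dp":[0,0,95]},
  {"dp":[0,0,105]},
  {"dp":[0,0,115]},
  {"dp":[0,0,125]},
  {"dp":[0,0,135]},
  {"dp":[0,0,145]},
  {"dp":[0,0,155]},
  {"dp":[0,0,165]},
  {"dp":[0,0,175]},
  {"dp":[0,0,180]},
])

```text
schema error: expected keys dp, yaw
```

>>> carry_out([
  {"dp":[0,0,40],"yaw":0},
  {"dp":[0,0,80],"yaw":0},
  {"dp":[0,0,95],"yaw":0},
  {"dp":[0,0,105],"yaw":0},
  {"dp":[0,0,115],"yaw":0},
  {"dp":[0,0,125],"yaw":0},
  {"dp":[0,0,135],"yaw":0},
  {"dp":[0,0,145],"yaw":0},
  {"dp":[0,0,155],"yaw":0},
  {"dp":[0,0,165],"yaw":0},
  {"dp":[0,0,175],"yaw":0},
  {"dp":[0,0,180],"yaw":0},
])

```text
clock: 3.1
eef_pos: [588.1, -79.8, 118.4]
tcp_rot: [-3.141, -0.0, 1.604]
contact_force: [-1.2, -0.0, 1.0]
opening: 0.001
grasp_force: 0.3
```

>>> carry_out([
  {"dp":[0,0,6],"yaw":0},
  {"dp":[0,0,11],"yaw":0},
  {"dp":[0,0,15],"yaw":0},
  {"dp":[0,0,16],"yaw":0},
  {"dp":[0,0,16],"yaw":0},
])

```text
clock: 3.72
eef_pos: [588.6, -79.9, 103.3]
tcp_rot: [3.141, 0.0, 1.604]
contact_force: [-0.2, 0.9, -0.6]
opening: -0.001
grasp_force: 0.0
```

>>> carry_out([
  {"dp":[0,0,2],"yaw":0},
  {"dp":[0,0,3],"yaw":0},
  {"dp":[0,0,4],"yaw":0},
  {"dp":[0,0,4],"yaw":0},
])

```text
clock: 4.22
eef_pos: [588.8, -79.9, 100.9]
tcp_rot: [3.141, 0.0, 1.604]
contact_force: [-5.2, 1.5, 16.1]
opening: -0.001
grasp_force: 8.1
```

```bash
python3 - <<'E'
from h import *
a=r.grab_frame("scene")[:,:,::-1][90:240,230:430]; b=r.grab_frame("top")[:,:,::-1][150:245,240:400]
cv2.imwrite("pics/c2.png",np.vstack([cv2.resize(a,(400,300),interpolation=2),cv2.resize(b,(400,238),interpolation=2)])); print(r.sense()['contact_force'])
E
```

```text
[-5.94841998  0.707374   16.76473529]
```

View pics/c2.png

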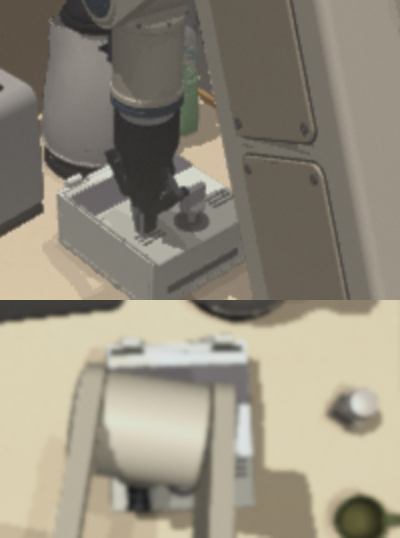

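The cover is shut: the fingertip is at 93 mm, pressing 16 N firmly. The scene part shows the stud's bar at about full-image (328,190). I'll lift clear and measure the stud in both views.

>>> carry_out([
  {"dp":[0,0,-30],"yaw":0},
  {"dp":[0,0,-80],"yaw":0},
  {"dp":[40,0,-110],"yaw":0},
  {"dp":[90,0,-120],"yaw":0},
  {"dp":[140,0,-120],"yaw":0},
], fingers=0.3)

```text
clock: 4.95
eef_pos: [584.4, 61.3, 220.7]
tcp_rot: [3.139, -0.0, 1.603]
contact_force: [1.1, -0.1, 0.3]
opening: 0.65
grasp_force: 0.0
```

```bash
python3 - <<'E'
from h import *
a=r.grab_frame("scene")[:,:,::-1]; b=r.grab_frame("top")[:,:,::-1]
cv2.imwrite("pics/s3f.png",a);cv2.imwrite("pics/t3f.png",b)
a=a[150:225,250:390]; b=b[155:240,270:370]
cv2.imwrite("pics/c3.png",np.hstack([cv2.resize(a,None,fx=3,fy=3,interpolation=2)[:225],cv2.resize(b[:75],None,fx=3,fy=3,interpolation=2)]) if 0 else np.vstack([cv2.copyMakeBorder(cv2.resize(a,None,fx=4,fy=4,interpolation=2),0,0,0,40,0),cv2.copyMakeBorder(cv2.resize(b[20:],None,fx=4,fy=4,interpolation=2),0,0,0,200,0)]))
E
```

```text
(no output)
```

View pics/c3.png

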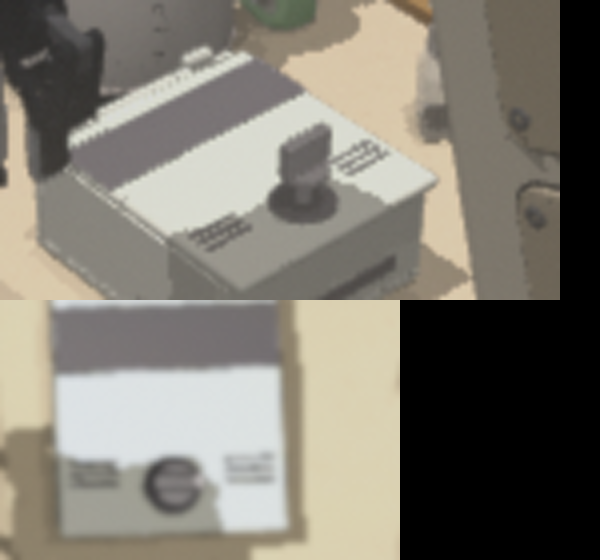

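In the scene half, the bar top centre is at about full (326.5,184.5) and the dark boss at (325.5,200.7). In the top half, the bar is at (314.2,220.5) and the boss at (313.2,221.2).

```bash
python3 - <<'E'
from h import *
np.set_printoptions(precision=1,suppress=True)
print("bartop",tri((326.5,184.5),(314.2,220.5)),"boss",plane("scene",(325.5,200.7),94),plane("top",(313.2,221.2),94))
for z in(135,140,145,150): print(z,plane("scene",(326.5,184.5),z),plane("top",(314.2,220.5),z))
# cover front corners at z=93
print(plane("scene",(250+243/4,150+291/4),93),plane("scene",(250+438/4,150+180/4),93))
print(plane("top",(270+60/4,175+233/4),93),plane("top",(270+288/4,175+230/4),93))
for z in(115,120,131,143): print(z,(proj("scene",[575,-137,z])-[250,150])*4,(proj("top",[575,-137,z])-[270,175])*4)
E
```

```text
bartop [ 566.3 -136.8  140.7] boss [ 564.1 -133.6   94. ] [ 566.4 -139.1   94. ]
135 [ 572.3 -141.7  135. ] [ 566.1 -138.1  135. ]
140 [ 567.3 -137.1  140. ] [ 565.7 -137.6  140. ]
145 [ 562.3 -132.6  145. ] [ 565.4 -137.1  145. ]
150 [ 557.3 -128.   150. ] [ 565.1 -136.6  150. ]
[522.7 -53.1  93. ] [ 530.9 -216.    93. ]
[530.2 -56.2  93. ] [ 533.9 -224.    93. ]
115 [296. 165.] [172.7 171.3]
120 [296.3 158.5] [173.3 170.8]
131 [297. 144.] [174.8 169.8]
143 [297.8 128.1] [176.4 168.6]
```

>>> carry_out([
  {"dp":[-50,-6,0],"yaw":0},
  {"dp":[-100,-13,0],"yaw":0},
  {"dp":[-150,-19,0],"yaw":0},
  {"dp":[-198,-26,0],"yaw":0},
  {"dp":[-198,-26,25],"yaw":0},
  {"dp":[-198,-26,50],"yaw":0},
  {"dp":[-198,-26,70],"yaw":0},
  {"dp":[-198,-26,82],"yaw":0},
  {"dp":[-198,-26,89],"yaw":0},
  {"dp":[-198,-26,89],"yaw":0},
], fingers=0.0)

```text
clock: 6.3
eef_pos: [564.4, -138.8, 130.2]
tcp_rot: [-3.141, -0.0, 1.604]
contact_force: [-0.3, -0.1, 0.3]
opening: 0.498
grasp_force: 0.0
```

```bash
python3 - <<'E'
from h import *
a=r.grab_frame("scene")[:,:,::-1]
cv2.imwrite("pics/c4.png",cv2.resize(a[140:230,260:390],None,fx=5,fy=5,interpolation=2))
E
```

```text
(no output)
```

View pics/c4.png

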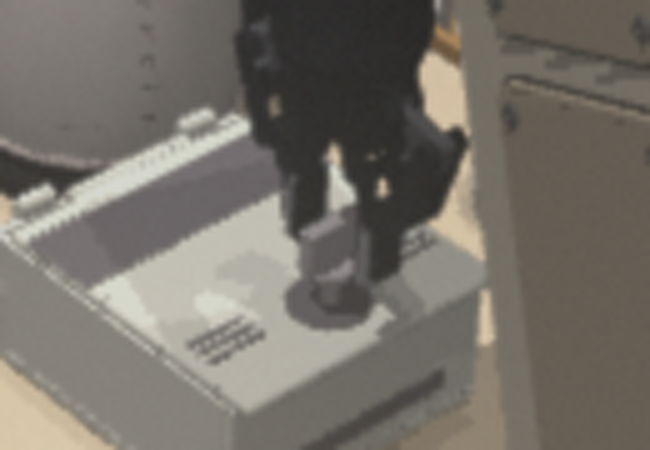

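The bar is between the open fingers, at about crop (328,245). I'll close on it.

>>> carry_out([
  {"dp":[0,0,0],"yaw":0},
  {"dp":[0,0,0],"yaw":0},
  {"dp":[0,0,0],"yaw":0},
  {"dp":[0,0,0],"yaw":0},
  {"dp":[0,0,0],"yaw":0},
], fingers=-1, grip_force=40)

```text
clock: 6.98
eef_pos: [568.3, -138.8, 131.8]
tcp_rot: [3.133, 0.001, 1.604]
contact_force: [11.0, 2.0, -4.9]
opening: 0.11
grasp_force: 44.2
```

>>> carry_out([
  {"dp":[0,2,0],"yaw":0},
  {"dp":[0,4,0],"yaw":0},
  {"dp":[0,4,0],"yaw":0},
  {"dp":[0,4,0],"yaw":0},
])

```text
clock: 7.48
eef_pos: [568.8, -138.7, 130.7]
tcp_rot: [3.14, 0.0, 1.604]
contact_force: [1.7, -0.1, 3.4]
opening: 0.106
grasp_force: 45.1
```

>>> carry_out([
  {"dp":[0,0,1.5],"yaw":0},
  {"dp":[0,0,3],"yaw":0},
  {"dp":[0,0,3],"yaw":0},
])

```text
clock: 7.85
eef_pos: [568.8, -138.7, 127.4]
tcp_rot: [3.141, 0.0, 1.604]
contact_force: [2.9, -1.1, 5.2]
opening: 0.105
grasp_force: 45.3
```

>>> carry_out([
  {"dp":[0,0,1],"yaw":0},
  {"dp":[0,0,1.5],"yaw":0},
  {"dp":[0,0,1.5],"yaw":0},
])

```text
clock: 8.22
eef_pos: [568.8, -138.7, 126.0]
tcp_rot: [3.141, 0.0, 1.604]
contact_force: [3.3, -0.3, 6.4]
opening: 0.103
grasp_force: 45.4
```

>>> carry_out([
  {"dp":[0,0,1],"yaw":0},
  {"dp":[0,0,1.5],"yaw":0},
  {"dp":[0,0,1.5],"yaw":0},
])

```text
clock: 8.6
eef_pos: [568.8, -138.7, 124.5]
tcp_rot: [3.141, 0.0, 1.604]
contact_force: [2.3, 0.4, 6.8]
opening: 0.105
grasp_force: 45.5
```

>>> carry_out([
  {"dp":[0,0,1],"yaw":0},
  {"dp":[0,0,1.5],"yaw":0},
  {"dp":[0,0,1.5],"yaw":0},
])

```text
clock: 8.98
eef_pos: [568.8, -138.7, 123.3]
tcp_rot: [3.141, 0.0, 1.604]
contact_force: [2.2, -0.7, 8.3]
opening: 0.106
grasp_force: 45.9
```

>>> carry_out([
  {"dp":[0,0,0.5],"yaw":0},
  {"dp":[0,0,1],"yaw":0},
  {"dp":[0,0,1],"yaw":0},
])

```text
clock: 9.35
eef_pos: [568.9, -138.7, 122.8]
tcp_rot: [3.14, 0.0, 1.604]
contact_force: [1.1, 0.1, 13.1]
opening: 0.107
grasp_force: 46.5
```

>>> carry_out([
  {"dp":[0,0,0.3],"yaw":0},
  {"dp":[0,0,0.3],"yaw":7},
  {"dp":[0,0,0.3],"yaw":14},
  {"dp":[0,0,0.3],"yaw":21},
  {"dp":[0,0,0.3],"yaw":21},
])

```text
clock: 9.98
eef_pos: [568.6, -138.5, 122.6]
tcp_rot: [3.141, -0.0, 1.236]
contact_force: [-0.4, 1.1, 14.8]
opening: 0.103
grasp_force: 46.7
```

>>> carry_out([
  {"dp":[0,0,0],"yaw":8},
  {"dp":[0,0,0],"yaw":16},
  {"dp":[0,0,0],"yaw":24},
  {"dp":[0,0,0],"yaw":32},
  {"dp":[0,0,0],"yaw":32},
])

```text
clock: 10.6
eef_pos: [568.4, -138.1, 122.5]
tcp_rot: [-3.141, -0.0, 0.677]
contact_force: [-0.4, 2.6, 15.4]
opening: 0.104
grasp_force: 46.8
```

>>> carry_out([
  {"dp":[0,0,0],"yaw":8},
  {"dp":[0,0,0],"yaw":16},
  {"dp":[0,0,0],"yaw":24},
  {"dp":[0,0,0],"yaw":31},
  {"dp":[0,0,0],"yaw":37},
  {"dp":[0,0,0],"yaw":37},
  {"dp":[0,0,0],"yaw":37},
])

```text
clock: 11.48
eef_pos: [568.5, -137.8, 122.5]
tcp_rot: [-3.14, -0.0, 0.033]
contact_force: [-1.4, 4.7, 15.5]
opening: 0.105
grasp_force: 46.9
```

```bash
python3 - <<'E'
from rig import r
s=r.sense();print(s['tcp_rot'],s['wrist_torque'],s['contact_force'])
E
```

```text
[-3.14035282e+00 -2.28596916e-04  3.28875356e-02] [ 0.85283393  0.184684   -0.0091784 ] [-1.36264698  4.65530031 15.48361722]
```

>>> carry_out([
  {"dp":[0,0,-1],"yaw":0},
  {"dp":[0,0,-2.5],"yaw":0},
  {"dp":[0,0,-3.5],"yaw":0},
  {"dp":[0,0,-4],"yaw":0},
  {"dp":[0,0,-4],"yaw":0},
])

```text
clock: 12.1
eef_pos: [568.3, -137.8, 125.5]
tcp_rot: [-3.14, 0.0, 0.033]
contact_force: [1.3, 3.8, 6.0]
opening: 0.109
grasp_force: 45.6
```

>>> carry_out([
  {"dp":[0,0,-1],"yaw":0},
  {"dp":[0,0,-1],"yaw":0},
])

```text
clock: 12.35
eef_pos: [568.3, -137.8, 126.5]
tcp_rot: [-3.14, 0.0, 0.033]
contact_force: [2.5, 4.2, 4.8]
opening: 0.105
grasp_force: 45.5
```

>>> carry_out([
  {"dp":[0,0,0],"yaw":0},
  {"dp":[0,0,0],"yaw":0},
  {"dp":[0,0,0],"yaw":0},
  {"dp":[0,0,-10],"yaw":0},
  {"dp":[0,0,-30],"yaw":0},
  {"dp":[0,0,-70],"yaw":0},
  {"dp":[0,0,-110],"yaw":0},
  {"dp":[0,-50,-120],"yaw":0},
  {"dp":[0,-100,-120],"yaw":0},
  {"dp":[0,-150,-120],"yaw":0},
  {"dp":[0,-195,-120],"yaw":0},
  {"dp":[0,-195,-120],"yaw":0},
], fingers=0)

```text
clock: 13.85
eef_pos: [561.7, 58.9, 247.2]
tcp_rot: [-3.141, -0.001, 0.037]
contact_force: [-0.4, -0.2, 0.4]
opening: 0.501
grasp_force: 0.0
```

```bash
python3 - <<'E'
from h import *
a=r.grab_frame("scene")[:,:,::-1]; b=r.grab_frame("top")[:,:,::-1]
cv2.imwrite("pics/c5.png",np.hstack([cv2.resize(a[140:240,250:390],None,fx=3,fy=3,interpolation=2),cv2.resize(b[150:250,270:390],None,fx=3,fy=3,interpolation=2)]))
E
```

```text
(no output)
```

View pics/c5.png

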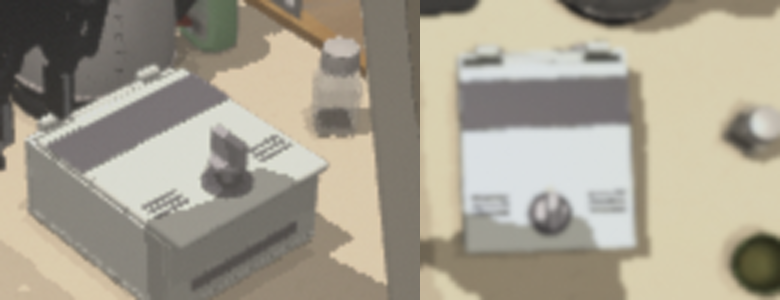

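The cover is shut and the bar at (550,212) now stands square to the front edge, with the stud sunk. The gripper is clear of everything, and the shaker and cup haven't moved.

```bash
python3 -c "
from rig import r
print(r.sign_off())"
```

```text
the job is handed in; nothing more can be done
None
```

I shut the cover, pushed the stud down to its pad (about 15.5 N at most), turned it 90° clockwise and let go; the last pictures show it locked and the gripper clear. I handed the job in at about 14 s, but `sign_off` returned no verdict.

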